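# Park the yoke and hold the welded bar in the demagnetising coil

## Robot

A 6-joint arm with a two-finger parallel gripper is mounted at the origin on the work surface. World frame = base frame: x ahead of the robot, y to its left, z up, the work surface at z = 0. Lengths are in mm, angles in rad, forces in N, time in s.
With the tool pointing down it reaches from about 350 to 975 mm from the base axis. Payload 7.1 kg.
Tool frame: the origin (TCP) lies midway between the tips of the shut fingers; the grasp point (between the pads) lies ctrl.tcp_to_grasp behind it (ctrl.tcp_to_grasp is the distance from the TCP to the grasp point, in mm); z points along the fingers, y is the direction in which the jaws open and shut (so a half turn about z gives the same grasp; the last joint's range is limited). The gripper opens to 88 mm and grips with 3 to 60 N. Pads are 20 mm wide; open, the fingers measure 115 mm over their backs; the gripper's body (75 mm by 178 mm) begins 61 mm behind the grasp point.
Start: joints at [-1.216, 0.423, 1.63, -0, 1.089, -0.019], TCP at [228.238, -581.818, 222.675] pointing down, gripper open.
Joint ranges: [-3, 3], [-0.9, 2.11], [0.09, 2.58], [-1.31, 4.45], [0.11, 2.69], [-2.54, 2.54]. Speed limits (rad/s): [2.39, 2.39, 3.01, 3.14, 3.14, 3.14].

## Interface

Orientations are given as a rotation vector (axis times angle).
In Python, from workcell import ctrl gives the robot as it stands.
- The arm moves only by the tool play_rows, never from a script. Its argument "increments" is text: rows parted by semicolons, each of 5 numbers parted by spaces: the opening, from 0 (shut) to 1 (fully open), then the shift along the world's x, y, z in m, then the turn about the world's z in degrees. A call has 1 to 20 rows; each row shifts and turns the commanded pose from where the row before left it; what a row does not reach is not made up. A row lasts 1/10 s, in which the tool goes at most 50 mm and 8.59 degrees, less where a joint would pass 70% of its speed; a pose out of reach is approached as far as the arm can. A call is refused whole if a number of a shift passes 0.05 or a number of a turn 8.59, either way. A call with a gripper value outside its range is refused whole. The fingers move at their own pace and stop on an object; the grip force is fixed at half the most. Time passes only in rows, so rows that do not move let the fingers close. It gives the time, the measured TCP pose, the force and the opening at its end, in the units of the state.
- ctrl.get_obs(): the state, without advancing time (a new reading comes with each control period).
- ctrl.get_image(name): name is "side" or "top" or "wrist"; returns a dict with "img" (480x640x3 uint8, red, green, blue), "range_z" (480x640 float32, mm along the optical axis (not along the pixel's ray), 0 where there is no reading), "vertical_fov" (degrees; the focal length in pixels is half the picture's height over the tangent of half this angle, whatever the lens; pixels are square), "cx", "cy" (the principal point, pixels), "k1" (the pictures are not rectified: a ray, as slopes to the right and down, at radius r is drawn at 1 + k1 r^2 times it, then the intrinsics apply), "origin" and "attitude" of the camera in the world. Camera axes: x right, y down, z forward; pixel columns grow to the right and rows downward; lengths in mm; the calibration is good to about 2 mm. A picture is of the moment at which its call begins.
- ctrl.close_job(): hands the job in, once; it reports no verdict.
The state is a dict: "t": time; "qpos": joint angles; "qvel": joint speeds; "joint_torque": joint torques, N m; "ee_pos": TCP position; "orientation": TCP orientation; "ft_force": force on the tool from outside, world axes, zero at the start; "moment": the same for the moment, N m; "width": finger opening in mm.
Only numpy, scipy, OpenCV 4.12 (cv2) and the standard library are available. Lean on these libraries where they do the work, as an engineer would, in place of code of your own. Each camera call takes 0.05 s, during which the arm holds its last target. There are 200 camera calls.

## Task

The bar with the green weld has been inspected and now needs demagnetising. First slide the black yoke along the steel bench, never lifting or tipping it, from its white mark until it stands inside the yellow parking outline, lined up with it; then take the bar with the green weld, pass its weld end first through the slot in the demagnetiser's white guide, and finish with the program still gripping the bar and holding it still with the weld at the middle of the coil, not wedged hard against the slot. Leave the other bar and everything else where it is.

Things in the scene. Friction and masses are not known exactly. Their poses are not given: they have to be found in the camera images.
- yoke_grip (a point): Middle of the handle of the loose black yoke, 125 mm above the bench, above the middle of its feet. Handle 136 mm long (x), 42 mm thick (y), 46 mm high (z, up), on two steel legs with pole shoes; footprint 154 by 44 mm. About 0.95 kg, drags with 4 to 12 N. It stands on the white mark, in front of the demagnetiser's slot, in the bar's way. Its two ends are alike for parking.
- park_bay: Yellow painted rectangle on the bench, flat, where the yoke is to be parked. Origin at its centre on the bench surface, x along its long side, z up; inside 184 mm (x) by 74 mm (y), painted line 8 mm wide. Either end of the yoke may point either way.
- work_mark: White painted rectangle of the same size, on the bench in front of the demagnetiser, on which the yoke starts. Origin at its centre, x along its long side.
- bar_mid (a point): Centre of the bar to be demagnetised: loose flat steel strip 220 mm long (x), 30 mm wide (y), 6 mm thick (z, up), about 0.31 kg, with a bright green weld. x points to its weld end, which is 110 mm from here; a dark hole marks the tail end. It lies across two wooden rests, its middle 33 mm above the bench, the spare bar parallel beside it, 32 mm clear, on either side.
- bar: The same bar; origin at the centre of its underside, same axes. To stay clear of the guide and the housing, grip it across its width 45 to 60 mm from its centre towards the tail; a firm grip (40 N or more) keeps it from drooping. Its weld end already points roughly the way it goes into the slot.
- rests: Two fixed wooden rests 30 mm high, 20 mm wide, 135 mm long, centred 92 mm either side of the bars' middle, open between them but for a 6 mm high strip midway between the two bars. Origin on the bench midway, x along the bars.
- bar_weld (a point): Centre of the green weld band of that bar, half-way through its thickness, 60 mm along x from bar_mid.
- slot_mouth (a point): Centre of the mouth of the demagnetiser's slot, 115 mm above the bench. x points level into the slot (the way the bar goes in), y along its width, z up. Slot 32 mm wide, 8 mm high, straight after a flared mouth (5 mm chamfers), through a white nylon guide block 100 mm wide, 70 mm high, 35 mm deep, standing out from the housing.
- coil_middle (a point): Middle of the coil, on the slot's axis 70 mm in from slot_mouth, same axes; a yellow band round the housing marks this plane. Behind the guide the tunnel opens to 100 by 70 mm and is open at the back. With the weld here the bar's end stands 15 mm out at the back and 100 mm of tail is left in front of the mouth.
- demag: The fixed demagnetiser; origin on the bench below coil_middle, same axes. Blue-grey housing 70 mm deep (x, 35 mm either way), 220 mm wide (y), 230 mm high, carrying handle up to 256 mm; foot 100 by 250 by 35 mm.
- spare_bar_mid (a point): Centre of the spare bar: same size, with a dark grey weld; not to be touched.
- uv_lamp: Black caged inspection lamp standing on its wide end, 130 mm across, 205 mm high; origin at the centre of its underside. Leave alone.
- can_white: Aerosol can, 65 mm across, 200 mm high, white label; origin under its centre. Leave alone.
- can_ink: Aerosol can, 65 mm across, 200 mm high, green label. Leave alone.
- can_cleaner: Aerosol can, 65 mm across, 200 mm high, yellow label. Leave alone.
- pie_gauge: Field indicator lying on the bench: 31 mm copper-topped disc (origin under it) with a 110 mm brass handle along -x, 7 mm high. Leave alone.
Things that resemble listed ones, but are neither listed nor needed, are in the scene too. Several things look just like the part that bears yoke_grip: the one meant starts farthest from the robot's base.

How it is judged (in metres and radians):
On the way, in this order (a step that is already met when the one before it is completed fails the run):
1. the yoke stands inside the yellow outline, lined up with it (horizontal distance between yoke_grip and park_bay below 0.016 m and angle between the x axis of yoke_grip and the x axis of park_bay, either way round below 0.17 rad and angle between yoke_grip's own z axis and vertical below 0.08 rad), for 0.3 s.
2. the weld end of the bar, held by the fingers, has entered the guide slot (contact force between the fingers and bar above 3 N and y of bar_mid in the frame of coil_middle between -0.006 and 0.006 m and z of bar_mid in the frame of coil_middle between -0.008 and 0.008 m and angle between the x axis of bar_mid and the x axis of coil_middle, either way round below 0.1 rad and angle between the z axis of bar_mid and the z axis of coil_middle, either way round below 0.12 rad and x of bar_mid in the frame of slot_mouth between -0.098 and -0.02 m), for 0.1 s.
At the end, for the whole second after the job is handed in: Fingers grip the bar (over 3 N); it is still, through the slot tail outside, weld within 12 mm of the coil's middle, pressing on the demagnetiser under 12 N. The yoke stands upright within 16 mm of the yellow outline's centre and 0.17 rad of its line (all of step 1 and contact force between the fingers and bar above 3 N and y of bar_mid in the frame of coil_middle between -0.006 and 0.006 m and z of bar_mid in the frame of coil_middle between -0.008 and 0.008 m and angle between the x axis of bar_mid and the x axis of coil_middle, either way round below 0.1 rad and angle between the z axis of bar_mid and the z axis of coil_middle, either way round below 0.12 rad and x of bar_weld in the frame of coil_middle between -0.012 and 0.012 m and x of bar_mid in the frame of coil_middle below -0.04 m and linear speed of bar below 0.02 m/s and contact force between bar and demag below 12 N); the arm keeps its last pose, push and grip.
It fails at once if the yoke is lifted off the bench (over 8 mm) or tipped (over 0.15 rad) (height (world z) of yoke_grip above 0.133 m or angle between yoke_grip's own z axis and vertical above 0.15 rad).
It fails at once if the spare bar or another bystander is moved by more than 20 mm (distance of any of spare_bar_mid, uv_lamp, can_white, can_ink, can_cleaner, pie_gauge from where it was at the start of the episode above 0.02 m).
It also fails if it takes over 70 s, if anything falls off the work surface, if the arm or the gripper's body presses on something with over 40 N, if the wrist force passes 120 N, or if a joint passes its speed limit or range.

## Working session

There is one attempt and no reset: what is moved stays moved. The work goes in short steps, Python scripts to look and compute and a tool call to move; the robot and the scene stay as the last step left them, time stands still between calls to the robot, and variables do not carry over. Pictures are saved under pics/ and viewed, on a budget of 10 in all, crops included, one or two more only if the job needs it, and the job is handed in when it is done.

Besides the shell and the picture viewer there is one more tool, called after "Request:" as name(argument=value, ...), one argument or row to a line, values as JSON. play_rows: Moves the arm, as the interface text tells. Its arguments: {"type":"object","properties":{"increments":{"type":"string"}},"required":["increments"]}

```bash
mkdir -p pics; cat > h.py <<'E'
import numpy as np, cv2
from workcell import ctrl
from scipy.spatial.transform import Rotation as R
def rot(a):
    a=np.array(a,float)
    return a if a.shape==(3,3) else R.from_rotvec(a).as_matrix()
def grab(n,save=None):
    d=ctrl.get_image(n)
    if save: cv2.imwrite('pics/'+save,d['img'][:,:,::-1])
    np.savez(''+n+'.npz',**{k:np.array(v) for k,v in d.items()})
    return d
def load(n): return dict(np.load(''+n+'.npz'))
def rays(d,uv):
    uv=np.atleast_2d(np.array(uv,float)); f=240/np.tan(np.radians(float(d['vertical_fov']))/2)
    K=np.array([[f,0,d['cx']],[0,f,d['cy']],[0,0,1]],float)
    p=cv2.undistortPoints(uv[:,None],K,np.array([float(d['k1']),0,0,0,0])).reshape(-1,2)
    return np.c_[p,np.ones(len(p))]@rot(d['attitude']).T, np.array(d['origin'],float)
def plane(d,uv,z):
    r,o=rays(d,uv); return o+r*((z-o[2])/r[:,2])[:,None]
def cloud(d):
    v,u=np.mgrid[:480,:640]; r,o=rays(d,np.c_[u.ravel(),v.ravel()])
    return (o+r*np.array(d['range_z']).reshape(-1,1)).reshape(480,640,3)
E
python3 - <<'E'
from h import *
for n in('top','side'):
    d=grab(n,n+'0.png'); print(n,d['vertical_fov'],d['cx'],d['cy'],d['k1'],d['origin'],d['attitude'])
print(ctrl.tcp_to_grasp,ctrl.get_obs())
E
```

```text
top 43.78687169806862 315.28527638779286 243.2942847191409 0.04314357407540017 [ 398.6527197    44.77901962 1301.52948426] [-2.2042712   2.22614142 -0.057062  ]
side 47.29437348726211 314.115450357378 236.55132228740584 -0.06314197745020819 [ 978.75667635  720.92854135 1064.6240618 ] [-0.87002916 -2.60232247  0.96094232]
18.700000000000003 {'t': 0.1, 'qpos': array([-1.21598789e+00,  4.23774959e-01,  1.63059742e+00, -9.81291269e-06,
        1.08860599e+00, -1.90008928e-02]), 'qvel': array([-8.83975950e-05, -9.73500072e-04, -1.97066142e-03, -2.08452741e-03,
       -5.11070089e-04,  2.96810614e-05]), 'joint_torque': array([-3.64822008e-04, -5.45613027e+01, -2.74326396e+01,  6.44434313e-02,
        1.88450835e-02, -1.06935602e-05]), 'ee_pos': array([ 228.07501073, -581.36258398,  221.97920065]), 'orientation': array([-3.08553666e+00, -5.83519032e-01,  3.77054556e-04]), 'ft_force': array([0.48537917, 0.58707869, 0.3778133 ]), 'moment': array([-0.0331412 , -0.03221567,  0.02511138]), 'width': 87.91750943844131}
```

View pics/top0.png

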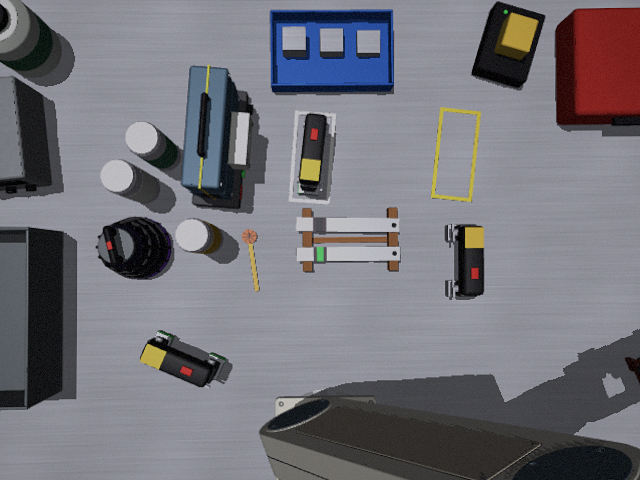

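View pics/side0.png

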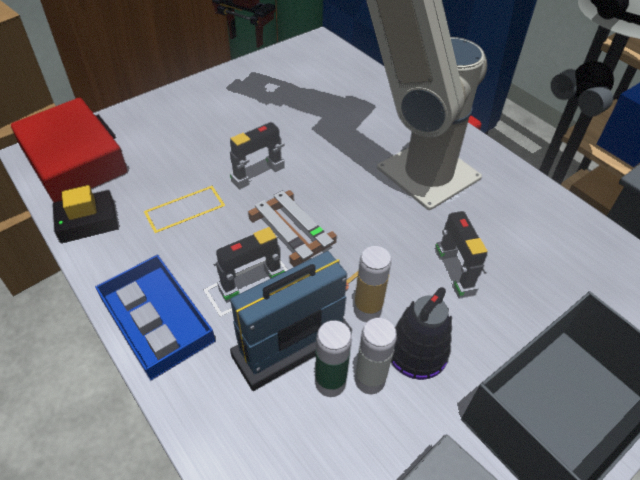

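The top view has image up as +x and image left as +y. The yoke is on the white mark at (313,150), the bay is at (456,155) and the green-weld bar is at (320,254). The guide is at (240,140), on the demagnetiser's -y side. The side view shows the same layout from behind the demagnetiser.

```bash
cat > m.py <<'E'
from h import *
d=load('top'); C=cloud(d); I=d['img'].astype(np.uint8); hsv=cv2.cvtColor(I,cv2.COLOR_RGB2HSV)
def roi(m,u0,v0,u1,v1):
    o=np.zeros((480,640),bool); o[v0:v1,u0:u1]=m[v0:v1,u0:u1]; return o
def rect(P):
    (c,s,a)=cv2.minAreaRect(P[:,:2].astype(np.float32)); b=cv2.boxPoints((c,s,a))
    e=b[1]-b[0]; f=b[2]-b[1]; L=e if np.hypot(*e)>np.hypot(*f) else f
    return np.round(c,1),np.round(s,1),'long axis deg',round(float(np.degrees(np.arctan2(L[1],L[0])))%180,2)
def px(m): v,u=np.nonzero(m); return np.c_[u,v]
yel=(hsv[...,0]>20)&(hsv[...,0]<35)&(hsv[...,1]>120)&(hsv[...,2]>120)
print('bay',rect(plane(d,px(roi(yel,425,100,490,210)),0)))
wh=(hsv[...,1]<30)&(hsv[...,2]>215)
print('mark',rect(plane(d,px(roi(wh,285,105,340,206)),0)))
Z=C[...,2]
def obj(name,z0,z1,*r):
    m=roi((Z>z0)&(Z<z1),*r); P=C[m]; print(name,rect(P),'z',np.round(np.percentile(P[:,2],[5,50,95]),1),len(P))
obj('yoke',138,160,285,100,340,206)
obj('bench',-10,10,340,100,420,180)
obj('bars',25,45,290,205,410,240)
obj('bar',31,45,310,243,385,275)
m=roi((wh|((hsv[...,1]<60)&(hsv[...,2]>120)))&(Z>28)&(Z<45),290,243,410,275); print('bar col',rect(C[m]))
g=(hsv[...,0]>45)&(hsv[...,0]<75)&(hsv[...,1]>150)
print('weld',rect(plane(d,px(roi(g,305,240,335,275)),36)))
obj('guide',135,165,220,95,262,185)
obj('housing',215,240,170,50,245,210)
obj('frontA',60,145,225,95,262,185)
E
python3 m.py
```

```text
bay (array([ 632.9, -290.6]), array([ 89.5, 199.5]), 'long axis deg', 173.24)Traceback (most recent call last):
  File "m.py", line 13, in <module>
    print('mark',rect(plane(d,px(roi(wh,285,105,340,206)),0)))
                      ~~~~~^^^^^^^^^^^^^^^^^^^^^^^^^^^^^^^^^
  File "h.py", line 19, in plane
    r,o=rays(d,uv); return o+r*((z-o[2])/r[:,2])[:,None]
        ~~~~^^^^^^
  File "h.py", line 16, in rays
    p=cv2.undistortPoints(uv[:,None],K,np.array([float(d['k1']),0,0,0,0])).reshape(-1,2)
      ~~~~~~~~~~~~~~~~~~~^^^^^^^^^^^^^^^^^^^^^^^^^^^^^^^^^^^^^^^^^^^^^^^^^
cv2.error: OpenCV(4.12.0) /io/opencv/modules/calib3d/src/undistort.dispatch.cpp:347: error: (-215:Assertion failed) CV_IS_MAT(_src) && CV_IS_MAT(_dst) && (_src->rows == 1 || _src->cols == 1) && (_dst->rows == 1 || _dst->cols == 1) && _src->cols + _src->rows - 1 == _dst->rows + _dst->cols - 1 && (CV_MAT_TYPE(_src->type) == CV_32FC2 || CV_MAT_TYPE(_src->type) == CV_64FC2) && (CV_MAT_TYPE(_dst->type) == CV_32FC2 || CV_MAT_TYPE(_dst->type) == CV_64FC2) in function 'cvUndistortPointsInternal'
```

```bash
sed -i "/'mark'/d" m.py; python3 m.py
```

```text
bay (array([ 632.9, -290.6]), array([ 89.5, 199.5]), 'long axis deg', 173.24)
yoke (array([621.1,  24.9]), array([ 42.3, 135.8]), 'long axis deg', 172.99) z [141.8 148.2 153.4] 1466
bench (array([ 666.5, -124.8]), array([174.9, 176.3]), 'long axis deg', 179.6) z [-4.4  0.1  4.5] 6371
bars (array([480.5, -50. ]), array([219.8,  66.8]), 'long axis deg', 89.47) z [28.7 35.4 39.8] 1786
bar (array([410.9, -47.9]), array([157.6,  55.2]), 'long axis deg', 89.35) z [32.2 36.  40.2] 1035
bar col (array([416.3, -50.4]), array([ 30. , 217.7]), 'long axis deg', 90.0)Traceback (most recent call last):
  File "m.py", line 22, in <module>
    print('weld',rect(plane(d,px(roi(g,305,240,335,275)),36)))
                      ~~~~~^^^^^^^^^^^^^^^^^^^^^^^^^^^^^^^^^
  File "h.py", line 19, in plane
    r,o=rays(d,uv); return o+r*((z-o[2])/r[:,2])[:,None]
        ~~~~^^^^^^
  File "h.py", line 16, in rays
    p=cv2.undistortPoints(uv[:,None],K,np.array([float(d['k1']),0,0,0,0])).reshape(-1,2)
      ~~~~~~~~~~~~~~~~~~~^^^^^^^^^^^^^^^^^^^^^^^^^^^^^^^^^^^^^^^^^^^^^^^^^
cv2.error: OpenCV(4.12.0) /io/opencv/modules/calib3d/src/undistort.dispatch.cpp:347: error: (-215:Assertion failed) CV_IS_MAT(_src) && CV_IS_MAT(_dst) && (_src->rows == 1 || _src->cols == 1) && (_dst->rows == 1 || _dst->cols == 1) && _src->cols + _src->rows - 1 == _dst->rows + _dst->cols - 1 && (CV_MAT_TYPE(_src->type) == CV_32FC2 || CV_MAT_TYPE(_src->type) == CV_64FC2) && (CV_MAT_TYPE(_dst->type) == CV_32FC2 || CV_MAT_TYPE(_dst->type) == CV_64FC2) in function 'cvUndistortPointsInternal'
```

```bash
sed -i "s/>45)&(hsv\[...,0\]<75)&(hsv\[...,1\]>150/>38)\&(hsv[...,0]<90)\&(hsv[...,1]>90/" m.py
cat >> m.py <<'E'
G=roi((hsv[...,1]<50)&(hsv[...,2]>170),220,95,256,185); print('guide white',rect(plane(d,px(G),150)),G.sum())
H=roi(yel,180,50,225,210); print('band',rect(plane(d,px(H),230)))
E
python3 m.py | tail -7
```

```text
bar col (array([416.3, -50.4]), array([ 30. , 217.7]), 'long axis deg', 90.0)
weld (array([415.7,   9.6]), array([12.7, 29.7]), 'long axis deg', 179.41)
guide (array([636. , 168.3]), array([ 38.8, 176.5]), 'long axis deg', 175.95) z [143.1 149.9 155.7] 1159
housing (array([643.7, 221.7]), array([ 74.4, 222.4]), 'long axis deg', 175.37) z [225.  229.8 233.4] 4457
frontA (array([647.7, 167.4]), array([ 38. , 192.1]), 'long axis deg', 175.73) z [ 70.4 109.3 142.9] 456
guide white (array([639.5, 162. ]), array([20.8, 98. ]), 'long axis deg', 175.19) 541
band (array([644.1, 221.2]), array([  3.9, 222.2]), 'long axis deg', 175.26)
```

Measured sizes match the given ones: yoke 136×42 mm, bay outer outline 200×90 mm, bar 30×218 mm, housing 222×74 mm.

| Item | Position (mm) | Angle |
|---|---|---|
| Yoke | (621, 25) | 173° |
| Bay | (633, -291) | 173.2° |
| Bar middle | (416, -50) | x axis about 90.3° |
| Slot axis, at mouth | (638, 152) | 85.3° |

Next I go above the yoke.

Request:
play_rows(
  increments="1 .0197 .0303 0 -1.42;1 .0197 .0303 0 -1.42;1 .0197 .0303 0 -1.42;1 .0197 .0303 0 -1.42;1 .0197 .0303 0 -1.42;1 .0197 .0303 0 -1.42;1 .0197 .0303 0 -1.42;1 .0197 .0303 0 -1.42;1 .0197 .0303 0 -1.42;1 .0197 .0303 0 -1.42;1 .0197 .0303 0 -1.42;1 .0197 .0303 0 -1.42;1 .0197 .0303 0 -1.42;1 .0197 .0303 0 -1.42;1 .0197 .0303 0 -1.42;1 .0197 .0303 0 -1.42;1 .0197 .0303 0 -1.42;1 .0197 .0303 0 -1.42;1 .0197 .0303 0 -1.42;1 .0187 .0303 0 -1.42",
)

```text
t: 2.1
ee_pos: [621.7, 25.6, 222.3]
orientation: [3.136, -0.193, -0.001]
ft_force: [0.2, 0.1, -0.2]
width: 87.9
```

```bash
cat > s.py <<'E'
from h import *
def st():
    o=ctrl.get_obs(); M=rot(o['orientation']); print('t',round(o['t'],2),'p',np.round(o['ee_pos'],1),'jaw',round(float(np.degrees(np.arctan2(M[1,1],M[0,1])))%180,2),'tilt',np.round(M[:2,2],4),'F',np.round(o['ft_force'],1),'M',np.round(o['moment'],2),'w',round(o['width'],1),'q6',round(o['qpos'][5],2))
if __name__=='__main__': st()
E
python3 - <<'E'
from s import *
st(); d=grab('wrist','w1.png'); C=cloud(d); Z=C[...,2]
m=(Z>138)&(Z<158); print(m.sum(),cv2.minAreaRect(C[m][:,:2].astype(np.float32)))
E
```

```text
t 2.1 p [621.7  25.6 222.3] jaw 82.97 tilt [-0.0006 -0.0001] F [ 0.2  0.1 -0.2] M [0.07 0.02 0.04] w 87.9 q6 1.72
25984 ((649.1661376953125, 98.12789916992188), (215.1019744873047, 153.42575073242188), 75.22588348388672)
```

View pics/w1.png

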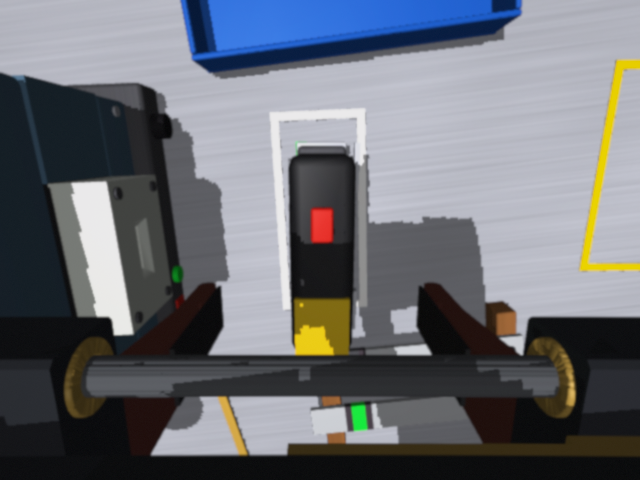

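The wrist view shows the yoke handle at (320,260), centred between the fingers at (210,300) and (430,300). The slot mouth is visible at (145,245). I descend and close.

Request:
play_rows(
  increments="1 0 0 -.02 0;1 0 0 -.02 0;1 0 0 -.02 0;1 0 0 -.02 0;1 0 0 -.02 0;1 0 0 -.013 0;1 0 0 0 0;0 0 0 0 0;0 0 0 0 0;0 0 0 0 0;0 0 0 0 0;0 0 0 0 0;0 0 0 0 0;0 0 0 0 0",
)

```text
t: 3.55
ee_pos: [621.4, 24.3, 109.9]
orientation: [-3.136, 0.191, -0.0]
ft_force: [0.2, 0.9, 1.8]
width: 41.9
```

```bash
python3 s.py
```

```text
t 3.55 p [621.4  24.3 109.9] jaw 83.02 tilt [0.0003 0.0001] F [0.2 0.9 1.8] M [ 0.09  0.05 -0.07] w 41.9 q6 1.71
```

Request:
play_rows(
  increments="0 .0006 -.008 0 0;0 .0006 -.016 0 0;0 .0006 -.016 0 0;0 .0006 -.016 0 0;0 .0006 -.016 0 0;0 .0006 -.016 0 0;0 .0006 -.016 0 0;0 .0006 -.016 0 0;0 .0006 -.016 0 0;0 .0006 -.016 0 0;0 .0006 -.016 0 0;0 .0006 -.016 0 0;0 .0006 -.016 0 0;0 .0006 -.016 0 0;0 .0006 -.016 0 0;0 .0006 -.016 0 0;0 .0006 -.016 0 0;0 .0006 -.016 0 0;0 .0006 -.016 0 0;0 .0006 -.016 0 0",
)

```text
t: 5.55
ee_pos: [633.3, -286.4, 110.5]
orientation: [-3.132, 0.192, 0.001]
ft_force: [2.0, 1.3, 8.0]
width: 42.2
```

```bash
python3 s.py
```

```text
t 5.55 p [ 633.3 -286.4  110.5] jaw 82.99 tilt [-0.0003  0.0037] F [2.  1.3 8. ] M [ 0.31 -0.2   0.03] w 42.2 q6 1.25
```

Request:
play_rows(
  increments="0 0 -.003 0 0;0 0 -.0012 0 0;0 0 0 0 0;0 0 0 0 0;0 0 0 0 0",
)

```text
t: 6.05
ee_pos: [633.4, -290.9, 110.6]
orientation: [-3.134, 0.192, -0.0]
ft_force: [-1.1, 5.8, 7.7]
width: 41.9
```

```bash
python3 - <<'E'
from s import *
st(); grab('top','top1.png'); grab('side')
s=load('side'); print()
E
cat > m2.py <<'E'
exec(open('m.py').read().split("print('bay'")[0])
Z=C[...,2]; m=(Z>136)&(Z<153)&(hsv[...,2]<120)
E

```

```text
t 6.05 p [ 633.4 -290.9  110.6] jaw 82.99 tilt [0.0003 0.0019] F [-1.1  5.8  7.7] M [ 1.51  0.11 -0.07] w 41.9 q6 1.24
```

View pics/top1.png

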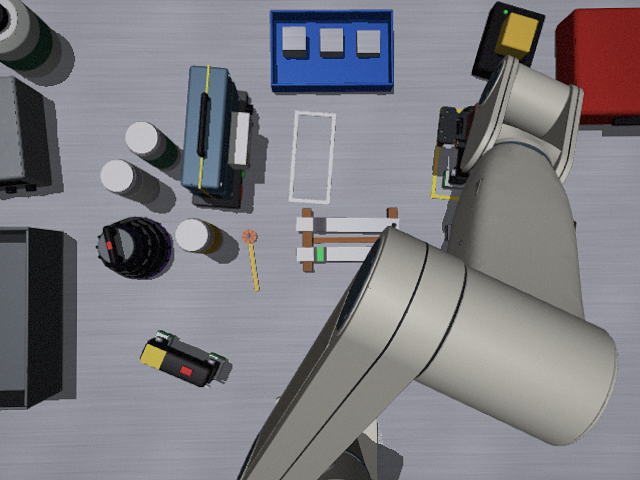

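The outline is mostly hidden by the arm, with its lower-left corner at (440,195) visible. I release, rise, and look again from clear of it.

Request:
play_rows(
  increments="1 0 0 0 0;1 0 0 0 0;1 0 0 0 0;1 0 0 0 0;1 0 0 0 0;1 0 0 .01 0;1 0 0 .025 0;1 0 0 .03 0;1 0 0 .03 0;1 0 0 .035 0",
)

```text
t: 7.15
ee_pos: [632.8, -291.9, 241.0]
orientation: [-3.136, 0.191, 0.001]
ft_force: [0.1, 0.2, 0.5]
width: 87.8
```

Request:
play_rows(
  increments=".57 -.0155 .0135 0 6.95;.57 -.0155 .0135 0 6.95;.57 -.0155 .0135 0 6.95;.57 -.0155 .0135 0 6.95;.57 -.0155 .0135 0 6.95;.57 -.0155 .0135 0 6.95;.57 -.0155 .0135 0 6.95;.57 -.0155 .0135 0 6.95;.57 -.0155 .0135 0 6.95;.57 -.0155 .0135 0 6.95;.57 -.0155 .0135 0 6.95;.57 -.0155 .0135 0 6.95;.57 -.0155 .0135 0 6.95;.57 -.0155 .0135 0 6.95;.57 0 0 0 0",
)

```text
t: 8.65
ee_pos: [414.6, -102.0, 240.2]
orientation: [-2.212, -2.23, 0.0]
ft_force: [0.7, -0.8, 1.0]
width: 49.8
```

```bash
cat > m2.py <<'E'
exec(open('m.py').read().split("print('bay'")[0])
Z=C[...,2]
m=roi((Z>138)&(Z<160),425,95,490,212); print('yoke',rect(C[m]),m.sum(),np.percentile(C[m][:,2],50))
E
python3 - <<'E'
from s import *
st(); grab('top','top2.png'); grab('wrist','w2.png'); exec(open('m2.py').read())
E
```

```text
t 8.65 p [ 414.6 -102.   240.2] jaw 0.48 tilt [-0.0003  0.0002] F [ 0.7 -0.8  1. ] M [-0.09 -0.07 -0.01] w 49.8 q6 -0.28
yoke (array([ 633.1, -288.6]), array([ 45.2, 137.4]), 'long axis deg', 172.73) 1523 148.14140130269948
```

View pics/w2.png

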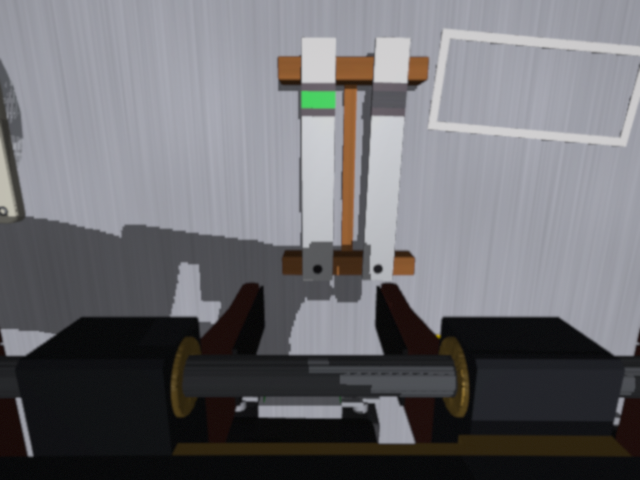

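View pics/top2.png

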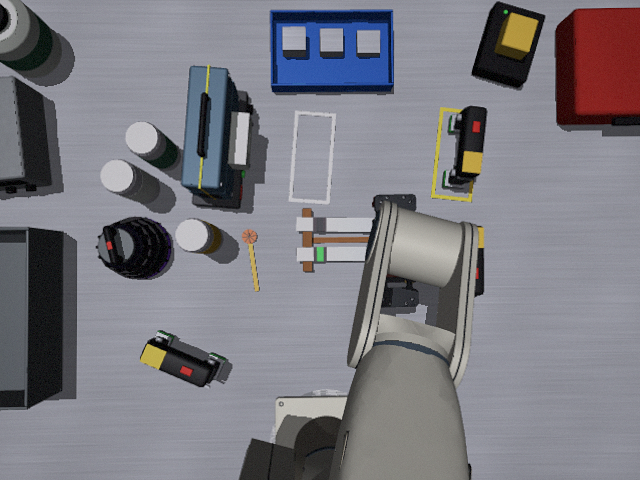

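The yoke sits inside the yellow outline: it measures (633.1, -288.6) at 172.7°, against the bay at (632.9, -290.6) and 173.2°. The wrist view shows the bar with its weld at (318,99) and hole at (318,268), centred on the jaws. I check the numbers from this close view.

```bash
python3 - <<'E'
from h import *
d=load('wrist'); hsv=cv2.cvtColor(d['img'],cv2.COLOR_RGB2HSV)
print('weld,hole,tail L/R, tip L/R',np.round(plane(d,[[318,99],[318,268],[303,275],[334,275],[302,38],[336,38]],36)[:,:2],1).tolist())
m=(hsv[...,0]>38)&(hsv[...,0]<90)&(hsv[...,1]>90); m=m.copy(); m[200:]=0; v,u=np.nonzero(m); P=plane(d,np.c_[u,v],36)
print('weld mask',P.mean(0),np.ptp(P,axis=0))
# edges of bar per row
for r in range(120,241,30):
    row=hsv[r,290:345]; w=(row[:,2].astype(int)); g=np.abs(np.diff(w)); i=[290+np.argmax(g[:22])+.5,290+30+np.argmax(g[30:])+.5]
    print(r,i,np.round(plane(d,[[i[0],r],[i[1],r]],36)[:,:2],1).tolist())
E
```

```text
weld,hole,tail L/R, tip L/R [[414.1, 9.6], [414.9, -148.4], [399.9, -155.8], [431.0, -155.7], [400.1, 58.5], [429.4, 58.7]]
weld mask [413.84618199   9.32302469  36.        ] [2.96552088e+01 1.43270976e+01 1.13686838e-13]
120 [np.float64(301.5), np.float64(342.5)] [[399.3, -8.2], [436.4, -8.0]]
150 [np.float64(301.5), np.float64(341.5)] [[399.1, -34.5], [436.1, -34.3]]
180 [np.float64(301.5), np.float64(340.5)] [[398.9, -61.8], [435.7, -61.6]]
210 [np.float64(301.5), np.float64(332.5)] [[398.8, -90.2], [428.5, -90.1]]
240 [np.float64(302.5), np.float64(340.5)] [[399.6, -119.8], [436.8, -119.6]]
```

Request:
play_rows(
  increments=".57 0 0 -.035 0;.57 0 0 -.035 0;.57 0 0 -.035 0;.57 0 0 -.035 0;.57 0 0 -.035 0;.57 0 0 -.025 0;.57 0 0 -.015 0;.57 0 0 -.011 0;.57 0 0 0 0;0 0 0 0 0;0 0 0 0 0;0 0 0 0 0;0 0 0 0 0;0 0 0 0 0;0 0 0 0 0",
)

```text
t: 10.25
ee_pos: [416.5, -103.1, 14.4]
orientation: [2.215, 2.227, 0.001]
ft_force: [-2.2, 0.1, 7.0]
width: 29.6
```

```bash
python3 s.py
```

```text
t 10.25 p [ 416.5 -103.1   14.4] jaw 0.32 tilt [ 0.0009 -0.0004] F [-2.2  0.1  7. ] M [-0.21  0.29  0.05] w 29.6 q6 -0.28
```

Request:
play_rows(
  increments="0 0 0 .005 0;0 0 0 .01 0;0 0 0 .015 0;0 0 0 .02 0;0 0 0 .02 0;0 0 0 .015 0;0 .006 .002 0 0;0 .012 .003 0 -.5;0 .018 .0045 0 -.5;0 .02 .005 0 -.5;0 .02 .005 0 -.5;0 .02 .005 0 -.5;0 .02 .005 0 -.5;0 .02 .005 0 -.5;0 .02 .005 0 -.5;0 .02 .005 0 -.5;0 .018 .0045 0 -.5;0 .012 .003 0 0;0 .008 .002 0 0;0 0 0 0 0",
)

```text
t: 12.25
ee_pos: [630.8, -48.6, 97.9]
orientation: [-2.309, -2.129, 0.001]
ft_force: [-0.2, -0.5, -2.1]
width: 29.7
```

```bash
python3 - <<'E'
from s import *
st(); grab('wrist','w3.png'); grab('top','top3.png'); grab('side','side3.png')
E
```

```text
t 12.25 p [630.8 -48.6  97.9] jaw 175.35 tilt [-0.0005  0.0001] F [-0.2 -0.5 -2.1] M [-0.17 -0.04  0.04] w 29.7 q6 -0.01
```

View pics/w3.png

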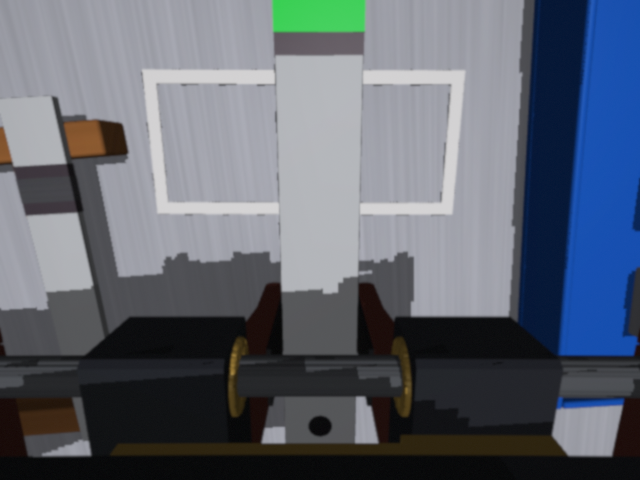

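The bar is gripped, hole at (320,427) and weld at (320,15). I measure its pitch and yaw by depth, from the wrist and the top cameras, together with the guide.

```bash
cat > b.py <<'E'
from h import *
def barfit(n,o=None):
    d=load(n); C=cloud(d); hsv=cv2.cvtColor(d['img'].astype(np.uint8),cv2.COLOR_RGB2HSV)
    o=ctrl.get_obs()['ee_pos'] if o is None else o
    D=np.array([.0819,.9966]); N=np.array([.9966,-.0819]); r=C[...,:2]-o[:2]; a=r@D; w=r@N
    m=(a>25)&(a<175)&(np.abs(w)<30)&(C[...,2]>95)&(C[...,2]<140)&(d['range_z']>0)
    P=C[m]; A=a[m]; A1=np.c_[A,w[m],np.ones(len(A))]; k=np.linalg.lstsq(A1,P[:,2],rcond=None)[0]
    res=P[:,2]-A1@k; print(n,m.sum(),'a range',np.round([A.min(),A.max()],1),'slope along,across',np.round(k[:2],4),'z at grasp',round(k[2],1),'sd',round(res.std(),2))
    ctr=[]
    for x in range(30,int(A.max())-10,10):
        s=(A>x)&(A<x+10)
        if s.sum()>20: q=w[m][s]; ctr.append((x+5,(np.percentile(q,1)+np.percentile(q,99))/2,np.percentile(q,99)-np.percentile(q,1)))
    ctr=np.array(ctr); p=np.polyfit(ctr[:,0],ctr[:,1],1); print('  yaw off (deg, + = toward +x)',round(np.degrees(p[0]),2),'lateral at grasp',round(p[1],2),'width',ctr[:,2].mean().round(1))
    g=(hsv[...,0]>38)&(hsv[...,0]<90)&(hsv[...,1]>90)&m
    if g.sum(): print('  weld px',g.sum(),'mean',np.round(C[g].mean(0),1),'ahead of grasp',round(a[g].mean(),1))
if __name__=='__main__':
    for n in('wrist','top'): barfit(n)
E
python3 b.py
```

```text
wrist 22755 a range [ 25.  116.4] slope along,across [-0.0159 -0.001 ] z at grasp 120.6 sd 0.65
  yaw off (deg, + = toward +x) -0.25 lateral at grasp 1.2 width 29.3
  weld px 2979 mean [639.   61.8 119. ] ahead of grasp 111.3
top 826 a range [ 57.  163.8] slope along,across [-0.0139  0.0003] z at grasp 119.5 sd 2.34
  yaw off (deg, + = toward +x) -0.77 lateral at grasp 2.47 width 29.3
  weld px 108 mean [640.1  64.5 118.4] ahead of grasp 114.1
```

View pics/side3.png

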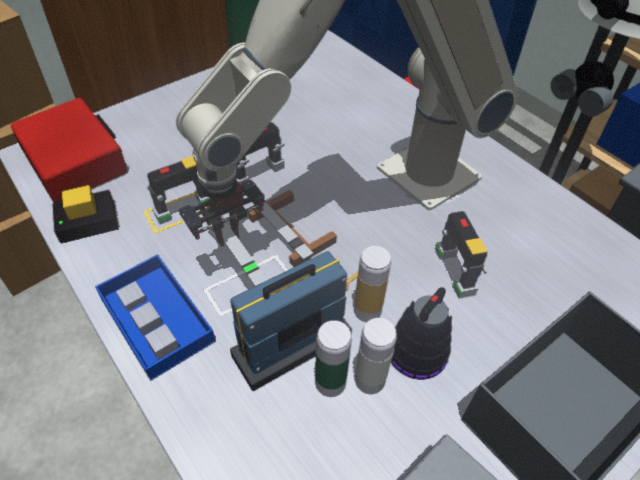

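The bar droops 0.015 rad, so its tip is near z 114.4 and its grasp point at 116.8. I now fix the lateral offset from pixel edges in the top view, where bar and guide share the same calibration.

```bash
cat > l.py <<'E'
from h import *
D=np.array([.0819,.9966]); N=np.array([.9966,-.0819]); M0=np.array([638.3,151.7])
def lat(P): return (P[:,:2]-M0)@N,(P[:,:2]-M0)@D
def run():
    w=load('wrist'); hw=w['img'].astype(int).sum(2); 
    for v in (15,80,120,160,200,250):
        g=np.abs(np.diff(cv2.GaussianBlur(w['img'],(3,3),0)[v].astype(int),axis=0)).sum(1); l=260+np.argmax(g[260:300])+.5; r=345+np.argmax(g[345:380])+.5
        P=plane(w,[[l,v],[r,v]],119.5); print('wrist',v,l,r,'lat',np.round(lat(P)[0],1),'mid',round(lat(P)[0].mean(),2),'along',lat(P)[1].mean().round(0))
    d=load('top'); I=d['img'].astype(np.uint8); hsv=cv2.cvtColor(I,cv2.COLOR_RGB2HSV); C=cloud(d); la,al=lat(C.reshape(-1,3)); la=la.reshape(480,640); al=al.reshape(480,640)
    b=(C[...,2]>100)&(C[...,2]<135)&(np.abs(la)<40)&(al>-150)&(al<-5)
    v,u=np.nonzero(b); 
    for c in range(u.min()+2,u.max()-1,6):
        s=v[u==c]; P=plane(d,[[c,s.min()-.5],[c,s.max()+.5]],118.5); print('top bar col',c,'rows',s.min(),s.max(),'mid',lat(P)[0].mean().round(2),'wid',np.ptp(lat(P)[0]).round(1),'along',lat(P)[1].mean().round(0))
    G=(C[...,2]>140)&(C[...,2]<160)&(hsv[...,1]<60)&(hsv[...,2]>150)&(np.abs(la)<80)&(al>-10)&(al<30); v,u=np.nonzero(G)
    print('guide cols',u.min(),u.max())
    for c in range(u.min(),u.max()+1,3):
        s=v[u==c]; P=plane(d,[[c,s.min()-.5],[c,s.max()+.5]],150); print('guide col',c,s.min(),s.max(),'mid',lat(P)[0].mean().round(2),'wid',np.ptp(lat(P)[0]).round(1),'along',lat(P)[1].round(1))
    H=(C[...,2]>218)&(C[...,2]<240)&(np.abs(la)<140)&(al>20)&(al<120); P=C[H]; x=lat(P)[0]; print('housing lat',np.percentile(x,[.5,99.5]).round(1), rectang(P))
def rectang(P):
    return cv2.minAreaRect(P[:,:2].astype(np.float32))
run()
E
python3 l.py
```

```text
wrist 15 272.5 364.5 lat [-6.8 23.2] mid 8.19 along -90.0
wrist 80 273.5 362.5 lat [-7.1 23.2] mid 8.04 along -109.0
wrist 120 276.5 360.5 lat [-6.4 22.9] mid 8.23 along -122.0
wrist 160 278.5 359.5 lat [-6.1 22.9] mid 8.42 along -136.0
wrist 200 279.5 358.5 lat [-6.1 23. ] mid 8.44 along -150.0
wrist 250 280.5 357.5 lat [-6.2 23.1] mid 8.47 along -169.0
top bar col 270 rows 133 147 mid 7.34 wid 29.8 along -42.0
top bar col 276 rows 133 147 mid 8.25 wid 29.8 along -54.0
top bar col 282 rows 133 148 mid 8.17 wid 31.8 along -66.0
top bar col 288 rows 134 148 mid 8.09 wid 29.9 along -78.0
top bar col 294 rows 134 149 mid 8.01 wid 31.8 along -90.0
top bar col 300 rows 134 149 mid 8.92 wid 31.9 along -102.0
top bar col 306 rows 135 149 mid 8.83 wid 29.9 along -114.0
top bar col 312 rows 135 150 mid 8.74 wid 31.9 along -126.0
top bar col 318 rows 136 150 mid 8.65 wid 29.9 along -138.0
guide cols 235 248
guide col 235 152 163 mid -38.0 wid 23.2 along [21.1 19.3]
guide col 238 113 163 mid 0.13 wid 98.6 along [20.9 13.6]
guide col 241 113 163 mid 0.58 wid 98.6 along [15.1  7.8]
guide col 244 113 164 mid 0.06 wid 100.5 along [9.4 1.9]
guide col 247 113 139 mid 24.67 wid 52.2 along [ 3.6 -0.2]
housing lat [-109.7  108.1] ((643.5775146484375, 221.5446319580078), (74.49356842041016, 222.4136962890625), 85.53682708740234)
```

The wrist and top views agree: the bar is 8 mm off the slot axis and the guide is centred at 0.2 mm. I shift by -8 mm laterally with a slight turn, then advance to the mouth.

Request:
play_rows(
  increments="0 -.004 .0003 -.0003 -.1;0 -.004 .0003 -.0003 -.1;0 0 0 0 0;0 .0004 .005 0 0;0 .0008 .0099 0 0;0 .0008 .0099 0 0;0 .0006 .007 0 0;0 .0003 .004 0 0;0 .0003 .004 0 0;0 .0003 .004 0 0;0 .0003 .004 0 0;0 0 0 0 0",
)

```text
t: 13.6
ee_pos: [626.0, -0.2, 98.0]
orientation: [-2.314, -2.125, 0.0]
ft_force: [-0.3, 0.9, -2.9]
width: 29.2
```

```bash
python3 - <<'E'
from s import *
st(); grab('wrist'); grab('top')
exec(open('b.py').read()); 
E
python3 l.py | grep -v guide
```

```text
t 13.6 p [ 6.26e+02 -2.00e-01  9.80e+01] jaw 175.14 tilt [-0.0001  0.0002] F [-0.3  0.9 -2.9] M [-0.18  0.02  0.05] w 29.2 q6 0.07
wrist 22733 a range [ 25.  116.2] slope along,across [-0.0157 -0.0001] z at grasp 120.7 sd 0.66
  yaw off (deg, + = toward +x) -0.14 lateral at grasp -0.29 width 29.3
  weld px 2984 mean [634.4 110.2 119.1] ahead of grasp 111.1
top 706 a range [ 35.  153.2] slope along,across [0.0057 0.0185] z at grasp 117.7 sd 4.45
  yaw off (deg, + = toward +x) -0.24 lateral at grasp 1.02 width 29.4
  weld px 110 mean [636.1 113.  118.2] ahead of grasp 114.1
wrist 15 271.5 364.5 lat [-15.5  14.9] mid -0.34 along -42.0
wrist 80 275.5 360.5 lat [-14.9  14.1] mid -0.4 along -61.0
wrist 120 276.5 359.5 lat [-14.9  14.1] mid -0.44 along -74.0
wrist 160 276.5 360.5 lat [-15.3  14.8] mid -0.3 along -88.0
wrist 200 279.5 358.5 lat [-14.7  14.4] mid -0.15 along -102.0
wrist 250 280.5 356.5 lat [-14.8  14.1] mid -0.38 along -121.0
top bar col 253 rows 135 149 mid 0.77 wid 29.8 along -9.0
top bar col 259 rows 135 150 mid 0.69 wid 31.8 along -21.0
top bar col 265 rows 136 151 mid -0.38 wid 31.8 along -33.0
top bar col 271 rows 136 151 mid 0.53 wid 31.8 along -45.0
top bar col 277 rows 137 151 mid 0.45 wid 29.8 along -57.0
top bar col 283 rows 137 152 mid 0.37 wid 31.8 along -69.0
top bar col 289 rows 138 152 mid 0.28 wid 29.8 along -81.0Traceback (most recent call last):
  File "l.py", line 21, in <module>
    run()
    ~~~^^
  File "l.py", line 13, in run
    s=v[u==c]; P=plane(d,[[c,s.min()-.5],[c,s.max()+.5]],118.5); print('top bar col',c,'rows',s.min(),s.max(),'mid',lat(P)[0].mean().round(2),'wid',np.ptp(lat(P)[0]).round(1),'along',lat(P)[1].mean().round(0))
                             ~~~~~^^
    return umr_minimum(a, axis, None, out, keepdims, initial, where)
ValueError: zero-size array to reduction operation minimum which has no identity
```

The bar is on axis with its tip about 10 mm into the mouth and no contact force. I go on gently, lowering slightly for the droop.

Request:
play_rows(
  increments="0 .0004 .005 0 0;0 .0004 .005 0 0;0 .0004 .005 -.0002 0;0 .0004 .005 -.0002 0;0 .0004 .005 -.0002 0;0 0 0 0 0",
)

```text
t: 14.3
ee_pos: [628.1, 25.3, 97.5]
orientation: [-2.313, -2.125, -0.0]
ft_force: [-0.2, 0.1, -4.0]
width: 29.5
```

```bash
python3 s.py
```

```text
t 14.3 p [628.1  25.3  97.5] jaw 175.16 tilt [0.0001 0.0003] F [-0.2  0.1 -4. ] M [-0.08  0.04  0.1 ] w 29.5 q6 0.11
```

Request:
play_rows(
  increments="0 .0004 .005 -.0002 0;0 .0006 .008 -.0001 0;0 .0007 .008 -.0001 0;0 .0007 .008 -.0001 0;0 .0006 .008 -.0001 0;0 .0007 .008 0 0;0 .0006 .008 0 0;0 .0004 .005 0 0;0 .0002 .002 0 0;0 0 0 0 0;0 0 0 0 0",
)

```text
t: 15.4
ee_pos: [632.9, 84.5, 96.9]
orientation: [-2.314, -2.124, -0.0]
ft_force: [-1.1, 1.9, -3.5]
width: 29.7
```

```bash
python3 - <<'E'
from s import *
st(); grab('wrist','w4.png'); grab('top','top4.png'); exec(open('b.py').read())
E
```

```text
t 15.4 p [632.9  84.5  96.9] jaw 175.11 tilt [-0.0001  0.0003] F [-1.1  1.9 -3.5] M [0.08 0.19 0.11] w 29.7 q6 0.2
wrist 8918 a range [25. 66.] slope along,across [-0.0164  0.0008] z at grasp 119.6 sd 0.62
  yaw off (deg, + = toward +x) -0.19 lateral at grasp -0.23 width 29.3
top 22 a range [47.2 61.5] slope along,across [-0.2464 -0.5973] z at grasp 135.7 sd 2.32Traceback (most recent call last):
  File "<stdin>", line 2, in <module>
  File "<string>", line 17, in <module>
  File "<string>", line 13, in barfit
IndexError: too many indices for array: array is 1-dimensional, but 2 were indexed
```

```bash
python3 - <<'E'
from h import *
for n in('w3','w4'):
    i=cv2.imread(f'pics/{n}.png',0)[405:442,300:340]; b=(i<60).astype(np.uint8); k,l,s,c=cv2.connectedComponentsWithStats(b); print(n,[(s[j,4],c[j]+[300,405]) for j in range(1,k) if s[j,4]>30])
d=load('wrist'); print(d['origin'],rot(d['attitude'])[:,2])
E
```

```text
w3 [(np.int32(392), array([319.66836735, 425.67346939]))]
w4 [(np.int32(389), array([320.        , 425.47300771]))]
[638.36240516 152.30916602 259.98313446] [-0.02099298 -0.24933189 -0.96819053]
```

View pics/w4.png

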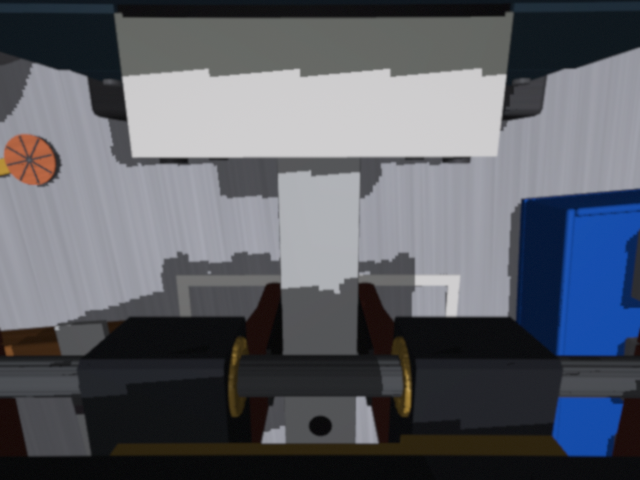

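No slip: the hole stays at (320,425). The bar enters the slot under the white guide, whose front edge is at row 157. I check the distance left against this edge, which is independent of the map from the top camera.

```bash
python3 - <<'E'
from h import *
d=load('wrist'); D=np.array([.0819,.9966]); M0=np.array([638.3,151.7])
e=plane(d,[[200,157],[315,157],[450,157]],150); h=plane(d,[[320,425.5]],120.4); w3=plane(d,[[133,157],[499,157]],150)
print('guide edge along',((e[:,:2]-M0)@D).round(1),'width',np.linalg.norm(w3[1]-w3[0]).round(1),'hole along',((h[:,:2]-M0)@D).round(1))
E
```

```text
guide edge along [-1.1 -1.1 -1.2] width 101.4 hole along [-112.2]
```

The two estimates agree: the weld is at +45.8 mm and the mouth at 0 to -1 mm, so 24 mm remain.

Request:
play_rows(
  increments="0 .0004 .005 0 0;0 .0004 .005 0 0;0 .0004 .005 -.0001 0;0 .0004 .004 -.0001 0;0 .0003 .003 0 0;0 .0001 .0015 0 0;0 0 0 0 0;0 0 0 0 0;0 0 0 0 0;0 0 0 0 0",
)

```text
t: 16.5
ee_pos: [634.8, 108.1, 96.7]
orientation: [-2.314, -2.125, -0.0]
ft_force: [-4.8, 1.8, -3.0]
width: 29.3
```

```bash
python3 - <<'E'
from s import *
st(); d=grab('wrist','w5.png'); D=np.array([.0819,.9966]); M0=np.array([638.3,151.7])
i=cv2.imread('pics/w5.png',0)[405:442,300:340]; k,l,s,c=cv2.connectedComponentsWithStats((i<60).astype(np.uint8)); h=c[1+np.argmax(s[1:,4])]+[300,405]
print('hole',h,'weld along',((plane(d,[h],120.2)[:,:2]-M0)@D+158).round(1))
grab('top','top5.png'); exec(open('m2.py').read())
g=(hsv[...,0]>38)&(hsv[...,0]<90)&(hsv[...,1]>90)
o=cv2.imread('pics/top2.png').astype(int)-cv2.imread('pics/top5.png').astype(int)
E
```

```text
t 16.5 p [634.8 108.1  96.7] jaw 175.11 tilt [-0.0002  0.0003] F [-4.8  1.8 -3. ] M [0.17 0.45 0.12] w 29.3 q6 0.23
hole [320.07799443 425.52367688] weld along [69.4]
yoke (array([ 633.3, -288.6]), array([ 45. , 137.6]), 'long axis deg', 173.36) 1522 148.18937838799354
```

View pics/top5.png

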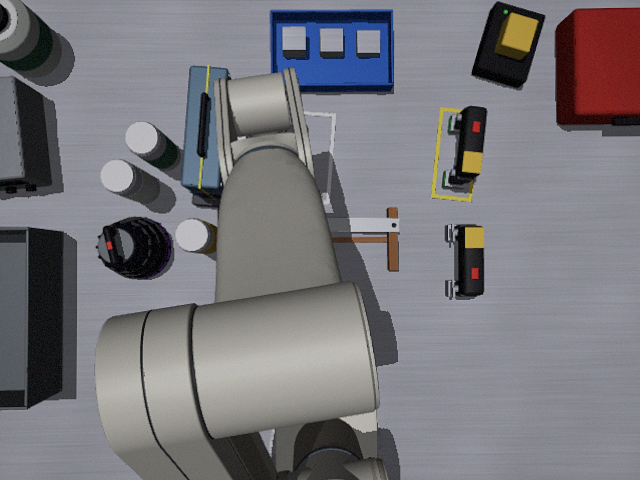

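The weld is at +69.4 mm (target 70) and the yoke is unmoved. A 4.8 N side push in -x remains, so I ease the bar 0.6 mm that way.

Request:
play_rows(
  increments="0 -.0003 0 0 0;0 -.0003 0 0 0;0 0 0 0 0;0 0 0 0 0;0 0 0 0 0",
)

```text
t: 17.1
ee_pos: [634.6, 107.7, 96.8]
orientation: [2.314, 2.124, 0.001]
ft_force: [-1.0, 0.3, -2.9]
width: 29.6
```

```bash
python3 s.py
```

```text
t 17.1 p [634.6 107.7  96.8] jaw 175.11 tilt [ 0.0006 -0.0001] F [-1.   0.3 -2.9] M [-0.1   0.07  0.11] w 29.6 q6 0.24
```

```bash
python3 -c "
from workcell import ctrl
print(ctrl.close_job())"
```

```text
the job is handed in; nothing more can be done
None
```

The yoke is parked inside the yellow outline, and the bar is held through the guide slot with its weld at the coil's middle. I handed the job in at 17.1 s of the allowed 70 s; no verdict is reported.

- **Yoke:** I slid it flat from the white mark to the bay. The last top view puts it at (633.3, -288.6) mm and 173.4°. The bay is at (632.9, -290.6) mm and 173.2°, so it is about 2 mm and 0.2° off.
- **Bar:** I gripped it 53 mm from its centre towards the tail and fed it weld end first through the slot. The weld measured 69.4 mm in from the mouth (target 70) before the final nudge, and the bar did not slip in the fingers.
- **Pressing on the slot:** At full depth there was a 4.8 N side push. I eased the bar 0.6 mm, and the side push fell to about 1 N. The remaining downward force of 2.9 N is the bar's own weight.
- **Other measurements:** The interface fixes the grip at 30 N, below the 40 N advised, so the bar droops about 0.015 rad. The 2 mm gap between the camera's yoke position and the arm's release point is within the calibration error.
- **Not seen:** The arm hid most of the rests and the spare bar in the last top view. What was visible looked undisturbed.

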